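# Dress the bangle stands by size

### The job

Set out the four closed round bangles on the display stands: each bangle goes on the stand made for its size, smallest on smallest up to largest on largest, lying flat on the disc around the dome. Set them down gently rather than dropping them, and leave the two open, C-shaped cuffs lying where they are.

Things in the scene. Friction and masses are not known exactly. Their poses are not given: they have to be found in the camera images.
- bangle_42: The smallest of four gold bangles: closed round ring, loose, lying flat, outer diameter 42 mm, bore 34 mm, wall 4 mm, 20 mm high. Origin: centre of its underside; z is the ring's axis. Starts on the thin white mat (top 2 mm above the table) in the near row, 0.44 to 0.50 m from the base axis. Grip it across its outside or pinch its wall.
- bangle_51: The second smallest of four gold bangles: closed round ring, loose, lying flat, outer diameter 51 mm, bore 43 mm, wall 4 mm, 20 mm high. Origin: centre of its underside; z is the ring's axis. Starts on the thin white mat (top 2 mm above the table) in the near row, 0.44 to 0.50 m from the base axis. Grip it across its outside or pinch its wall.
- bangle_60: The second largest of four gold bangles: closed round ring, loose, lying flat, outer diameter 60 mm, bore 52 mm, wall 4 mm, 20 mm high. Origin: centre of its underside; z is the ring's axis. Starts on the thin white mat (top 2 mm above the table) in the near row, 0.44 to 0.50 m from the base axis. Grip it across its outside or pinch its wall.
- bangle_69: The largest of four gold bangles: closed round ring, loose, lying flat, outer diameter 69 mm, bore 61 mm, wall 4 mm, 20 mm high. Origin: centre of its underside; z is the ring's axis. Starts on the thin white mat (top 2 mm above the table) in the near row, 0.44 to 0.50 m from the base axis. Grip it across its outside or pinch its wall.
- stand_42: The smallest of four stands, for the 42 mm bangle, fixed, in the far row 0.63 to 0.70 m from the base axis: black disc 54 mm across, 10 mm thick, with a low grey dome in its middle 18 mm across, dome top 24 mm above the table. Origin: centre of the disc's underside, on the table. The bangle rests on the disc (10 mm above the origin) around the dome, 8 mm play all round.
- stand_51: The second smallest of four stands, for the 51 mm bangle, fixed, in the far row 0.63 to 0.70 m from the base axis: black disc 63 mm across, 10 mm thick, with a low grey dome in its middle 27 mm across, dome top 24 mm above the table. Origin: centre of the disc's underside, on the table. The bangle rests on the disc (10 mm above the origin) around the dome, 8 mm play all round.
- stand_60: The second largest of four stands, for the 60 mm bangle, fixed, in the far row 0.63 to 0.70 m from the base axis: black disc 72 mm across, 10 mm thick, with a low grey dome in its middle 36 mm across, dome top 24 mm above the table. Origin: centre of the disc's underside, on the table. The bangle rests on the disc (10 mm above the origin) around the dome, 8 mm play all round.
- stand_69: The largest of four stands, for the 69 mm bangle, fixed, in the far row 0.63 to 0.70 m from the base axis: black disc 81 mm across, 10 mm thick, with a low grey dome in its middle 45 mm across, dome top 24 mm above the table. Origin: centre of the disc's underside, on the table. The bangle rests on the disc (10 mm above the origin) around the dome, 8 mm play all round.
- cuff_a: Open cuff, not a bangle: same gold and height (20 mm) but C-shaped, with a gap facing its own +x. Outer diameter 58 mm, loose, flat among the bangles; must stay where it is. Origin: centre of its underside. Pieces of this row lie side by side, centres 75 mm or more apart: fingers closing along the line from the base have most room.
- cuff_b: Open cuff, not a bangle: same gold and height (20 mm) but C-shaped, with a gap facing its own +x. Outer diameter 66 mm, loose, flat among the bangles; must stay where it is. Origin: centre of its underside. Unlisted clutter between the rows is flat (up to 7 mm high); between the stands up to 50 mm high, 60 mm or more from the stands' centres to the sides.
Not all that is in view belongs to the job. What is shaped like the bangle_60 but purple or red is not meant.

How it is judged:
At the end, for the whole second after the job is handed in: Each of the four bangles lies flat (tilt under 0.12 rad) on the disc of the stand of its own size, its underside 7 to 13 mm above the stand's foot, its centre within 10 mm of the stand's, released and at rest; both open cuffs are within 20 mm of where they began (horizontal distance between bangle_42 and stand_42 below 0.01 m and z of bangle_42 in the frame of stand_42 between 0.007 and 0.013 m and angle between each of bangle_42, bangle_51, bangle_60, bangle_69's own z axis and vertical below 0.12 rad and linear speed of each of bangle_42, bangle_51, bangle_60, bangle_69 below 0.02 m/s and angular speed of each of bangle_42, bangle_51, bangle_60, bangle_69 below 0.2 rad/s and contact force between the fingers and bangle_42 below 0.05 N and horizontal distance between bangle_51 and stand_51 below 0.01 m and z of bangle_51 in the frame of stand_51 between 0.007 and 0.013 m and contact force between the fingers and bangle_51 below 0.05 N and horizontal distance between bangle_60 and stand_60 below 0.01 m and z of bangle_60 in the frame of stand_60 between 0.007 and 0.013 m and contact force between the fingers and bangle_60 below 0.05 N and horizontal distance between bangle_69 and stand_69 below 0.01 m and z of bangle_69 in the frame of stand_69 between 0.007 and 0.013 m and contact force between the fingers and bangle_69 below 0.05 N and distance of each of cuff_a, cuff_b from where it was at the start of the episode below 0.02 m); the robot touches nothing.
It fails at once if a bangle falls freely, faster than 0.75 m/s (a drop of some 30 mm) ((linear speed of bangle_42 above 0.75 m/s and contact force between the fingers and bangle_42 below 0.02 N) or (linear speed of bangle_51 above 0.75 m/s and contact force between the fingers and bangle_51 below 0.02 N) or (linear speed of bangle_60 above 0.75 m/s and contact force between the fingers and bangle_60 below 0.02 N) or (linear speed of bangle_69 above 0.75 m/s and contact force between the fingers and bangle_69 below 0.02 N)).
It fails at once if an open cuff is moved by more than 20 mm (distance of any of cuff_a, cuff_b from where it was at the start of the episode above 0.02 m).
It also fails if it takes over 102 s, if anything falls off the work surface, if the arm or the gripper's body presses on something with over 40 N, if the wrist force passes 120 N, or if a joint passes its speed limit or range.

### The arm

A 6-joint arm with a two-finger parallel gripper is mounted at the origin on the work surface. World frame = base frame: x ahead of the robot, y to its left, z up, the work surface at z = 0. Lengths are in m, angles in rad, forces in N, time in s.
With the tool pointing down it reaches from about 0.3 to 0.875 m from the base axis. Payload 6.4 kg.
Tool frame: the origin (TCP) lies midway between the tips of the shut fingers; the grasp point (between the pads) lies 19 mm behind it; z points along the fingers, y is the direction in which the jaws open and shut (so a half turn about z gives the same grasp; the last joint's range is limited). The gripper opens to 85 mm and grips with 20 to 120 N. Pads are 22 mm wide; open, the fingers measure 114 mm over their backs; the gripper's body (76 mm by 85 mm) begins 54 mm behind the grasp point. The pads swing forward as they close: fully open they stand 13 mm farther back than shut.
Start: joints at [1.067, 0.181, 1.607, -0, 1.354, -0.206], TCP at [0.169, 0.55, 0.231] pointing down, gripper open.
Joint ranges: [-2.99, 2.99], [-0.89, 2.07], [0.3, 2.58], [-1.14, 4.28], [0, 2.63], [-3.12, 3.12]. Speed limits (rad/s): [2.57, 2.57, 3.01, 3.14, 3.14, 3.14].

### API

Orientations are given as a unit quaternion [w, x, y, z].
In Python, from bench import ctrl, optics, ticket gives the robot as it stands. The module is installed in compiled form; this text tells all that it offers.
- The arm moves only by the tool step_arm, never from a script. Its argument "targets" is text: rows parted by semicolons, each of 6 numbers parted by spaces: the shift along the tool's x, y, z in mm, then the turn, a rotation vector about the tool's x, y, z in rad. In form: dx dy dz rx ry rz; .... A call has 1 to 8 rows; each row is the pose to reach, as a shift and turn from the pose commanded when the call began, along the tool's axes at that moment; what a row does not reach only later rows make up. A row lasts 1/8 s, in which the tool goes at most 62.5 mm and 10.7 degrees, less where a joint would pass 70% of its speed; a pose out of reach is approached as far as the arm can. A call with a gripper value outside its range is refused whole. "grip" is the opening in per cent of the stroke, from 0 (shut) to 100 (fully open), set as the call begins (left out, the last holds). The fingers move at their own pace and stop on an object; the grip force is fixed at half the most. Time passes only in rows, so rows that repeat a pose let the fingers close. It gives the time, the measured TCP pose, the force and the opening at its end, in the units of the state.
- ctrl.get_obs(): the state, without advancing time (a new reading comes with each control period).
- optics.camera(name): name is "side" or "top"; returns a dict with "image" (400x640x3 uint8, red, green, blue), "mtx" (3x3 intrinsics, pixels), "D" ([k1, k2, p1, p2, k3] as OpenCV has them; the pictures are not rectified), "xyz" and "orientation" of the camera in the world. Camera axes: x right, y up, looking along -z (the intrinsics and any distortion apply to the point x, -y, -z); pixel columns grow to the right and rows downward; lengths in m; the calibration is good to about 2 mm. A picture is of the moment at which its call begins. There is no depth.
- ticket.hand_in(): hands the job in, once; it reports no verdict.
The state is a dict: "time_s": time; "q": joint angles; "dq": joint speeds; "joint_efforts": joint torques, N m; "eef_pos": TCP position; "eef_rot": TCP orientation; "wrist_force": force on the tool from outside, world axes, zero at the start; "torque": the same for the moment, N m; "opening": opening from 0.0 (shut) to 1.0 (fully open).
Only numpy, scipy, OpenCV 4.12 (cv2) and the standard library are available. Lean on these libraries where they do the work, as an engineer would, in place of code of your own. Each camera call takes 0.05 s, during which the arm holds its last target.

## Working session

There is one attempt and no reset: what is moved stays moved. The work goes in short steps, Python scripts to look and compute and a tool call to move; the robot and the scene stay as the last step left them, time stands still between calls to the robot, and variables do not carry over. Pictures are saved under pics/ and viewed, and the job is handed in when it is done.

Besides the shell and the picture viewer there is one more tool, called after "Call:" by a JSON object that holds its "method" and its "body", one argument or row to a line. step_arm: Moves the arm, as the interface text tells. Its arguments: {"type":"object","properties":{"targets":{"type":"string"},"grip":{"type":"number"}},"required":["targets"]}

```bash
mkdir -p pics
python3 - <<'E'
from bench import ctrl, optics, ticket
import cv2
for n in("top","side"):
    c=optics.camera(n); cv2.imwrite(f"pics/{n}0.png",c["image"][:,:,::-1]); print(n,c["mtx"],c["D"],c["xyz"],c["orientation"])
o=ctrl.get_obs(); print(o["time_s"],o["eef_pos"],o["eef_rot"],o["opening"],o["wrist_force"])
E
```

```text
top [[438.03857892   0.         321.8578291 ]
 [  0.         438.03857892 199.1825863 ]
 [  0.           0.           1.        ]] [-0.1073326  0.         0.         0.         0.       ] [0.33661792 0.01059011 1.21225211] [ 0.71085016  0.03908928 -0.02990846 -0.70161925]
side [[490.60326146   0.         313.84204994]
 [  0.         490.60326146 201.14794315]
 [  0.           0.           1.        ]] [0.04515112 0.         0.         0.         0.        ] [ 0.36846084 -0.78930198  0.97705682] [ 0.93300968  0.35787679 -0.01701959 -0.03357795]
0.1 [0.16843813 0.54926129 0.2304849 ] [-2.87357883e-04  1.48336222e-01  9.88936674e-01 -7.32627554e-04] 0.9990215104410539 [ 0.37193328 -0.15246919  0.58229717]
```

View pics/top0.png

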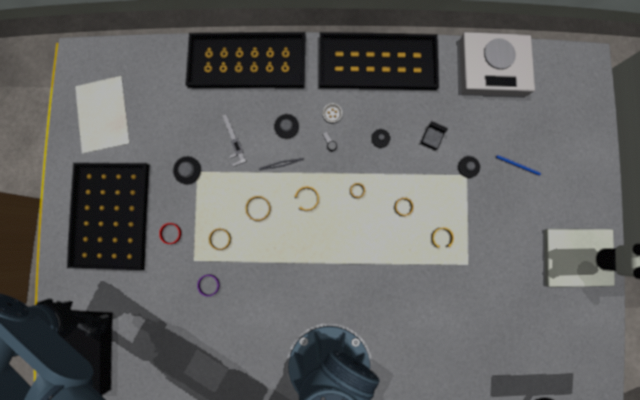

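View pics/side0.png

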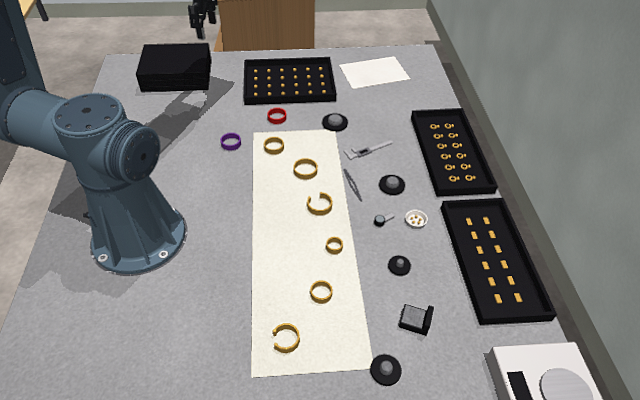

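Top view: there are six gold pieces on the mat. Four are closed, at (220,239), (258,208), (357,191) and (403,207). Two are open Cs, at (306,199) and (442,238). The stands are at (187,170), (287,126), (381,138) and (469,167). The purple (209,285) and red (171,233) rings are decoys. Next I'll measure.

```bash
cat > h.py <<'E'
import numpy as np, cv2
from scipy.spatial.transform import Rotation as R
def cam(name):
    from bench import optics
    return optics.camera(name)
def rot(c):
    w,x,y,z=c["orientation"]; return R.from_quat([x,y,z,w]).as_matrix()
def ray2plane(c,px,z):
    p=cv2.undistortPoints(np.float64(px).reshape(-1,1,2),c["mtx"],c["D"]).reshape(-1,2)
    d=np.c_[p[:,0],-p[:,1],-np.ones(len(p))]@rot(c).T
    o=np.array(c["xyz"]); return o+d*((z-o[2])/d[:,2])[:,None]
def proj(c,P):
    q=(np.atleast_2d(P)-c["xyz"])@rot(c); q=q*[1,-1,-1]
    return cv2.projectPoints(q.reshape(-1,1,3),np.zeros(3),np.zeros(3),c["mtx"],c["D"])[0].reshape(-1,2)
def blobs(c,mask,zmid,amin=40,up=4):
    out=[]
    cs,_=cv2.findContours(mask,cv2.RETR_EXTERNAL,cv2.CHAIN_APPROX_NONE)
    for k in cs:
        if cv2.contourArea(cv2.convexHull(k))<amin*up*up: continue
        p=(k.reshape(-1,2)+.5)/up-.5
        w=ray2plane(c,p,zmid)[:,:2]
        (cx,cy),(a,b),_=cv2.minAreaRect(w.astype(np.float32)*1000)
        e=cv2.fitEllipse(w.astype(np.float32)*1000)
        out.append((p.mean(0).round(),np.round([cx,cy,a,b],1),np.round(e[0]+e[1],1)))
    return out
def masks(c,name,up=4):
    im=cv2.resize(c["image"],None,fx=up,fy=up,interpolation=cv2.INTER_CUBIC)
    hsv=cv2.cvtColor(im,cv2.COLOR_RGB2HSV)
    gold=cv2.inRange(hsv,(8,90 if name=="top" else 90,50),(30,255,255))
    black=cv2.inRange(hsv,(0,0,0),(180,255,68))
    return gold,black
E
python3 - <<'E'
from h import *
np.set_printoptions(suppress=True)
for n in("top","side"):
    c=cam(n); g,b=masks(c,n)
    print(n,"gold")
    for r in blobs(c,g,0.012):
        if .4<r[1][0]/1000<.53 and r[1][2]>25 : print(*r)
    print("black")
    for r in blobs(c,b,0.005):
        if .57<r[1][0]/1000<.74 and r[1][2]>25 and r[1][3]<130: print(*r)
E
```

```text
top gold
[264. 212.] [417.2 187.1  28.3  64. ] [427.1 204.5  64.3  66. ]
[404. 206.] [ 437.  -198.1   48.    51.2] [ 436.9 -198.2   46.5   47.8]
[252. 204.] [435.4 217.9  37.6  66.3] [426.3 202.7  64.7  69.4]
[308. 198.] [457.5  67.4  67.2  61.5] [456.4  69.6  62.9  63.4]
[357. 190.] [480.6 -70.1  39.   40.8] [480.5 -69.9  39.3  40.4]
black
[380. 138.] [ 629.9 -134.6   51.9   53.6] [ 629.5 -135.    51.5   53.9]
[431. 135.] [ 640.  -284.7   55.4   76.8] [ 639.  -285.7   58.4   81.3]
[286. 126.] [661.7 131.1  70.5  69.6] [661.5 130.9  69.1  71.2]
side gold
[321. 291.] [ 435.9 -198.9   60.6   50.5] [ 436.2 -198.8   50.5   60.5]
[334. 245.] [479.4 -70.8  52.9  41. ] [479.5 -70.6  41.5  53.8]
[320. 204.] [454.8  69.2  81.3  66.9] [454.6  68.3  63.6  76.6]
[305. 168.] [425.7 202.6  84.6  68. ] [425.6 202.9  68.8  85.7]
black
[415. 320.] [ 638.9 -272.5   75.3   65.4] [ 639.4 -272.2   66.7   84.5]
[399. 265.] [ 628.5 -135.9   58.2   52. ] [ 628.4 -136.    52.3   57.6]
[392. 185.] [659.3 130.1  78.7  69.6] [659.2 129.9  70.3  77.2]
```

Run:
```python
from h import *
np.set_printoptions(suppress=True)
for n in("top","side"):
    c=cam(n); g,b=masks(c,n)
    print(n,"gold")
    for r in blobs(c,g,0.012):
        if .40<np.hypot(*r[1][:2])/1000<.53: print(*r)
    print("black")
    for r in blobs(c,b,0.005):
        if .6<np.hypot(*r[1][:2])/1000<.74 and r[1][2]>25 and r[1][3]<130: print(*r)
c=cam("top"); a=c["image"][150:270,190:470]; a=cv2.resize(a,None,fx=2.85,fy=2.85,interpolation=cv2.INTER_CUBIC)
c=cam("side"); s=c["image"][95:385,250:410]; s=cv2.resize(s,None,fx=2,fy=2,interpolation=cv2.INTER_CUBIC)
cv2.imwrite("pics/cropt.png",a[:,:,::-1]);cv2.imwrite("pics/crops.png",s[:,:,::-1])
```

```text
top gold
[227. 239.] [341.  289.3  53.6  22.7] [340.8 314.6  59.2  69.7]
[213. 237.] [343.3 323.7  29.7  56.5] [340.8 306.6  55.8  59.9]
[442. 236.] [ 353.9 -305.1   52.5   60.4] [ 352.4 -305.1   53.9   57. ]
[264. 212.] [417.2 187.1  28.3  64. ] [427.  204.5  64.1  65.9]
[403. 206.] [ 437.  -198.1   47.8   51.2] [ 436.9 -198.3   46.6   47.8]
[252. 204.] [435.7 218.2  36.5  66.2] [426.3 202.6  64.8  69.7]
[308. 198.] [457.5  67.5  67.3  61.4] [456.4  69.6  63.   63.4]
[357. 190.] [480.6 -70.1  39.   40.8] [480.5 -69.9  39.2  40.3]
black
[187. 170.] [533.7 411.9  79.4  78.7] [533.4 411.1  79.1  80.1]
[469. 167.] [ 552.7 -385.    61.9   61.1] [ 552.2 -384.5   60.5   63.2]
[380. 138.] [ 629.2 -135.6   51.5   54.1] [ 629.5 -135.    51.4   53.8]
[431. 135.] [ 640.  -284.3   54.8   77.4] [ 638.9 -285.7   58.6   81.2]
[286. 126.] [661.6 131.5  70.7  68.8] [661.5 131.   69.1  71.2]
side gold
[287. 338.] [ 353.7 -304.7   55.2   68.3] [ 352.6 -305.1   54.3   63.7]
[321. 291.] [ 435.9 -198.9   60.6   50.5] [ 436.2 -198.8   50.5   60.5]
[334. 245.] [479.4 -70.8  52.9  41. ] [479.5 -70.6  41.5  53.8]
[320. 204.] [454.8  69.2  81.3  66.9] [454.6  68.4  63.6  76.6]
[305. 168.] [425.7 202.6  84.6  68. ] [425.6 202.9  68.8  85.7]
[273. 145.] [338.5 306.3  77.5  59. ] [339.  306.6  60.   78.4]
black
[385. 370.] [ 551.8 -385.8   64.7   61.7] [ 551.6 -385.6   61.7   64.7]
[415. 320.] [ 638.9 -272.4   75.3   65.4] [ 639.4 -272.2   66.7   84.5]
[399. 265.] [ 628.4 -135.8   58.2   51.8] [ 628.4 -136.    52.3   57.6]
[392. 185.] [659.3 130.1  78.7  69.6] [659.2 129.8  70.3  77.2]
[335. 122.] [530.4 407.6  86.9  78.8] [530.7 409.3  75.3  84. ]
```

View pics/cropt.png

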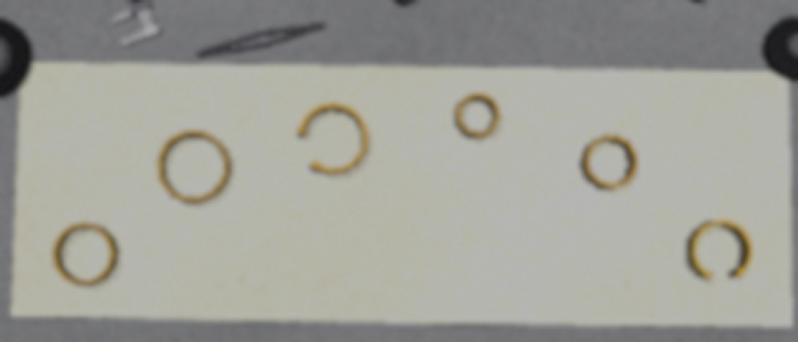

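View pics/crops.png

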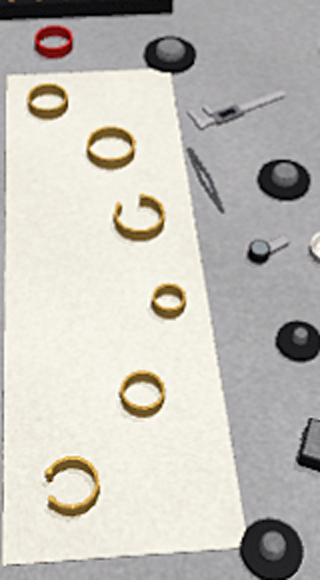

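Both crops agree on which piece is which. Bangles by size: 60 at top (220,239), 69 at (258,208), 42 at (357,191) and 51 at (403,207). The pieces at (306,199) and (442,238) have gaps, so they are the cuffs. Measured stand diameters are about 79, 70, 53 and 62 mm, which gives stands 69, 60, 42 and 51. I'll start with bangle 60.

```bash
cat > go.py <<'E'
import sys; from h import *
from bench import ctrl
B={60:(.3395,.3065),69:(.426,.203),42:(.480,-.0702),51:(.4365,-.1985)}
S={60:(.6605,.1306),69:(.5325,.410),42:(.629,-.1354),51:(.552,-.385)}
def plan(tg,z,yaw=None):
    "shift/turn from the measured pose to tg=(x,y), height z, jaws radial"
    o=ctrl.get_obs(); w,x,y,q=o["eef_rot"]; M=R.from_quat([x,y,q,w])
    a=np.arctan2(tg[1],tg[0]) if yaw is None else yaw
    Y=np.array([np.cos(a),np.sin(a),0]); Z=np.array([0,0,-1.]); T=R.from_matrix(np.c_[np.cross(Y,Z),Y,Z])
    d=M.inv().apply(np.array([*tg,z])-o["eef_pos"])*1000; r=(M.inv()*T).as_rotvec()
    print("t%.2f"%o["time_s"],np.round(o["eef_pos"],4),"op %.3f"%o["opening"],"F",np.round(o["wrist_force"],1),"->",np.round(d,1),np.round(r,3))
if __name__=="__main__":
    k,n=sys.argv[1][0],int(sys.argv[1][1:])
    for z in sys.argv[2:]: plan((B if k=="b" else S)[n],float(z))
E
python3 go.py b60 .10 0
```

```text
t0.40 [0.1687 0.5496 0.2311] op 1.003 F [-0.9  0.5 -0.5] -> [-234.7 -182.3  131.2] [-0.     0.     0.539]
t0.40 [0.1687 0.5496 0.2311] op 1.003 F [-0.9  0.5 -0.5] -> [-234.7 -182.2  231.2] [-0.     0.     0.539]
```

Call:
{"method": "step_arm", "body": {
  "targets": "-235 -182 131 0 0 0.54; -235 -182 131 0 0 0.54; -235 -182 131 0 0 0.54; -235 -182 131 0 0 0.54; -235 -182 131 0 0 0.54; -235 -182 131 0 0 0.54; -235 -182 131 0 0 0.54; -235 -182 131 0 0 0.54",
  "grip": 100
}}

```text
time_s: 1.4
eef_pos: [0.3399, 0.3079, 0.101]
eef_rot: [0.0, 0.406, 0.914, 0.001]
wrist_force: [-0.2, 0.8, 0.7]
opening: 1.005
```

```bash
python3 - <<'E'
from h import *
for n in("top","side"):
    c=cam(n); cv2.imwrite(f"pics/{n}1.png",c["image"][:,:,::-1])
E
python3 go.py b60 .05 0
```

```text
t1.50 [0.3397 0.3081 0.101 ] op 0.999 F [ 0.  -0.4  0.1] -> [-1.  -1.3 51. ] [0.001 0.    0.001]
t1.50 [0.3397 0.3081 0.101 ] op 0.999 F [ 0.  -0.4  0.1] -> [ -1.   -1.3 101. ] [0.001 0.    0.001]
```

View pics/side1.png

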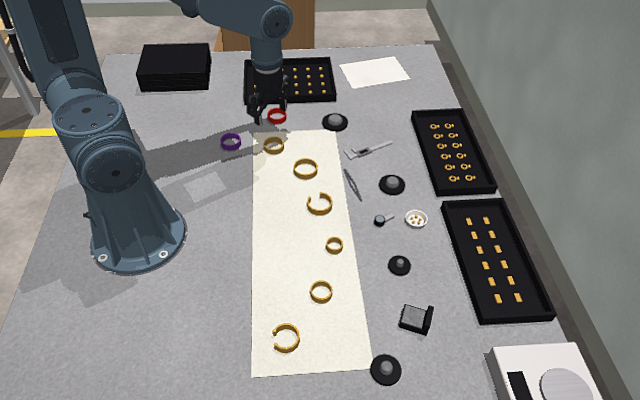

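The gripper at (265,105) hangs above bangle 60 at (273,145), as expected at 0.1 m height. Descending.

Call:
{"method": "step_arm", "body": {
  "targets": "-1 -1 30 0 0 0; -1 -1 50 0 0 0; -1 -1 70 0 0 0; -1 -1 85 0 0 0; -1 -1 95 0 0 0; -1 -1 100 0 0 0; -1 -1 100 0 0 0"
}}

```text
time_s: 2.38
eef_pos: [0.3399, 0.3055, 0.0003]
eef_rot: [-0.0, 0.407, 0.914, -0.0]
wrist_force: [0.5, -0.0, -0.1]
opening: 0.996
```

```bash
python3 - <<'E'
from h import *
c=cam("side"); s=cv2.resize(c["image"][60:210,210:360],None,fx=4,fy=4,interpolation=cv2.INTER_CUBIC)
cv2.imwrite("pics/s2.png",s[:,:,::-1])
E
python3 go.py b60 0
```

```text
t2.42 [0.3402 0.3055 0.0006] op 0.999 F [ 0.2 -0.5 -0.3] -> [1.2 0.2 0.6] [ 0.     0.    -0.001]
```

View pics/s2.png

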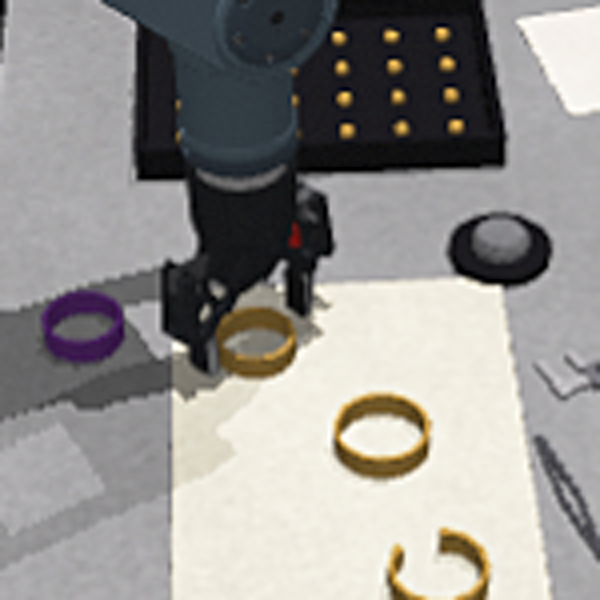

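The fingers straddle bangle 60, with tips at crop (210,365) and (295,305), clear of the purple ring. Closing.

Call:
{"method": "step_arm", "body": {
  "targets": "1 0 0 0 0 0; 1 0 0 0 0 0; 1 0 0 0 0 0; 1 0 0 0 0 0; 1 0 0 0 0 0; 1 0 0 0 0 0; 1 0 0 0 0 0; 1 0 0 0 0 0",
  "grip": 0
}}

```text
time_s: 3.42
eef_pos: [0.3397, 0.3064, 0.0015]
eef_rot: [0.0, 0.407, 0.914, 0.0]
wrist_force: [-3.6, -2.1, 13.3]
opening: 0.685
```

Call:
{"method": "step_arm", "body": {
  "targets": "0 0 -10 0 0 0; 0 0 -30 0 0 0; 0 0 -60 0 0 0; 0 0 -90 0 0 0; 0 0 -120 0 0 0; 0 0 -120 0 0 0"
}}

```text
time_s: 4.18
eef_pos: [0.341, 0.3071, 0.123]
eef_rot: [0.002, 0.407, 0.914, 0.002]
wrist_force: [0.0, -0.4, -1.2]
opening: 0.684
```

```bash
python3 go.py s60 .12 .010
python3 - <<'E'
from h import *
c=cam("side"); s=cv2.resize(c["image"][30:210,210:390],None,fx=3.3,fy=3.3,interpolation=cv2.INTER_CUBIC)
cv2.imwrite("pics/s3.png",s[:,:,::-1])
E
```

```text
t4.17 [0.341  0.3071 0.123 ] op 0.684 F [ 0.  -0.4 -1.2] -> [-344.9  119.3    4.2] [ 0.006 -0.     0.538]
t4.17 [0.341  0.3071 0.123 ] op 0.684 F [ 0.  -0.4 -1.2] -> [-344.7  118.6  114.2] [ 0.006 -0.     0.538]
```

View pics/s3.png

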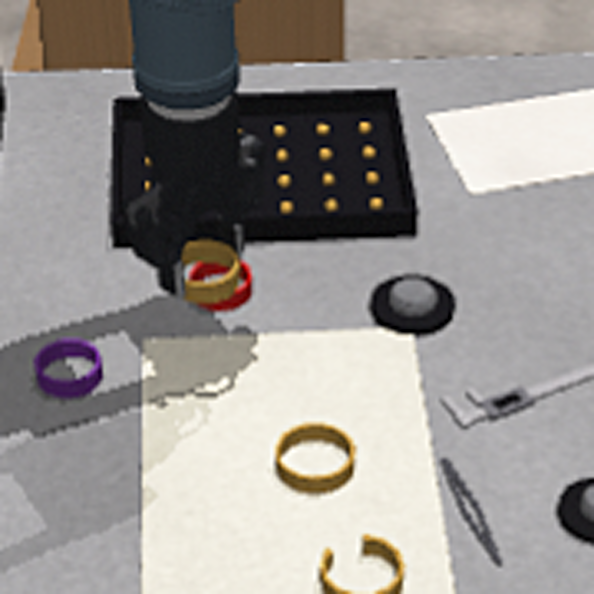

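Bangle 60 is held at crop (210,270) and looks level. Moving to stand 60.

Call:
{"method": "step_arm", "body": {
  "targets": "-345 119 4 0.006 0 0.538; -345 119 4 0.006 0 0.538; -345 119 4 0.006 0 0.538; -345 119 4 0.006 0 0.538; -345 119 4 0.006 0 0.538; -345 119 4 0.006 0 0.538; -345 119 4 0.006 0 0.538; -345 119 4 0.006 0 0.538"
}}

```text
time_s: 5.22
eef_pos: [0.6568, 0.1294, 0.1141]
eef_rot: [-0.003, 0.635, 0.772, -0.004]
wrist_force: [-0.4, 1.6, -0.1]
opening: 0.684
```

```bash
python3 - <<'E'
from h import *
c=cam("top"); a=cv2.resize(c["image"][90:270,190:470],None,fx=2.85,fy=2.85,interpolation=cv2.INTER_CUBIC)
c=cam("side"); s=cv2.resize(c["image"][60:260,280:480],None,fx=3,fy=3,interpolation=cv2.INTER_CUBIC)
cv2.imwrite("pics/t4.png",a[:,:,::-1]);cv2.imwrite("pics/s4.png",s[:,:,::-1])
E
python3 go.py s60 .04 .0105
```

```text
t5.33 [0.6568 0.1303 0.1153] op 0.681 F [0.6 0.  0.3] -> [-0.3  4.3 75.2] [-0.008  0.001  0.001]
t5.33 [0.6568 0.1303 0.1153] op 0.681 F [0.6 0.  0.3] -> [ -0.3   4.5 104.7] [-0.008  0.001  0.001]
```

View pics/s4.png

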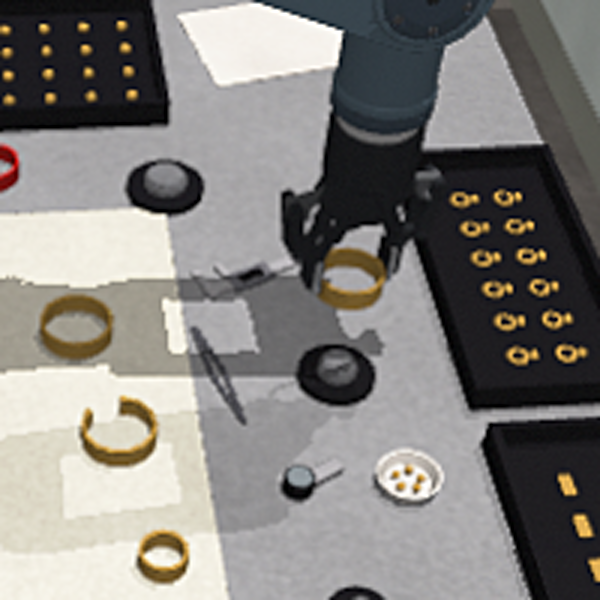

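Bangle 60 hangs above stand 60, which is at crop (337,373). The measured pose is about 5 mm off, so I'll correct it while lowering.

Call:
{"method": "step_arm", "body": {
  "targets": "0 4 20 -0.008 0 0; 0 4 40 -0.008 0 0; 0 4 60 -0.008 0 0; 0 4 75 -0.008 0 0; 0 4 75 -0.008 0 0; 0 4 75 -0.008 0 0"
}}

```text
time_s: 6.08
eef_pos: [0.6625, 0.1299, 0.0417]
eef_rot: [0.002, 0.635, 0.773, 0.001]
wrist_force: [0.1, -0.1, -0.3]
opening: 0.686
```

```bash
python3 - <<'E'
from h import *
c=cam("side"); s=cv2.resize(c["image"][130:230,340:440],None,fx=6,fy=6,interpolation=cv2.INTER_CUBIC)
cv2.imwrite("pics/s5.png",s[:,:,::-1])
g,b=masks(c,"side")
for r in blobs(c,g,0.050):
    if 375<r[0][0]<410 and 140<r[0][1]<200: print(*r)
c=cam("top"); g,b=masks(c,"top")
for r in blobs(c,g,0.050,amin=10):
    if 260<r[0][0]<310 and 100<r[0][1]<150: print(*r)
E
python3 go.py s60 .04 .0105
```

```text
[395. 173.] [664.8 129.3  78.   54.6] [663.4 129.9  53.1  80. ]
t6.17 [0.6629 0.1299 0.0423] op 0.681 F [ 0.6  0.6 -0.9] -> [ 1.2 -2.2  2.3] [ 0.004  0.002 -0.   ]
t6.17 [0.6629 0.1299 0.0423] op 0.681 F [ 0.6  0.6 -0.9] -> [ 1.2 -2.3 31.8] [ 0.004  0.002 -0.   ]
```

View pics/s5.png

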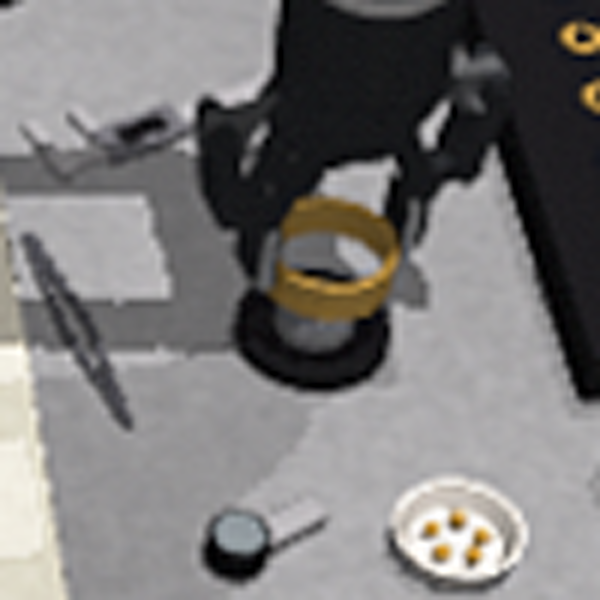

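The ring's measured centre (663, 130) agrees with the TCP. I'll shift 2 mm back and lower gently.

Call:
{"method": "step_arm", "body": {
  "targets": "1 -2 8 0 0 0; 1 -2 16 0 0 0; 1 -2 22 0 0 0; 1 -2 26 0 0 0; 1 -2 29 0 0 0; 1 -2 30 0 0 0; 1 -2 30 0 0 0; 1 -2 30 0 0 0"
}}

```text
time_s: 7.18
eef_pos: [0.6601, 0.1305, 0.0115]
eef_rot: [0.002, 0.635, 0.773, 0.001]
wrist_force: [0.3, -0.6, -0.6]
opening: 0.679
```

```bash
python3 go.py s60 .0105
```

```text
t7.17 [0.6601 0.1305 0.0115] op 0.679 F [ 0.3 -0.6 -0.6] -> [0.1 0.4 1. ] [ 0.003  0.002 -0.   ]
```

Call:
{"method": "step_arm", "body": {
  "targets": "0 0 1 0 0 0; 0 0 1 0 0 0; 0 0 2 0 0 0; 0 0 2 0 0 0"
}}

```text
time_s: 7.68
eef_pos: [0.6601, 0.1305, 0.0097]
eef_rot: [0.001, 0.635, 0.773, 0.0]
wrist_force: [-1.8, -0.1, 3.0]
opening: 0.683
```

Light contact at 3 N, so I'll release and rise straight up.

Call:
{"method": "step_arm", "body": {
  "targets": "0 0 0 0 0 0; 0 0 0 0 0 0; 0 0 0 0 0 0; 0 0 0 0 0 0; 0 0 0 0 0 0; 0 0 0 0 0 0",
  "grip": 100
}}

```text
time_s: 8.43
eef_pos: [0.6599, 0.1305, 0.0093]
eef_rot: [0.001, 0.635, 0.773, 0.0]
wrist_force: [-0.4, -0.4, 0.1]
opening: 0.997
```

Call:
{"method": "step_arm", "body": {
  "targets": "0 0 -10 0 0 0; 0 0 -30 0 0 0; 0 0 -70 0 0 0; 0 0 -110 0 0 0; 0 0 -110 0 0 0"
}}

```text
time_s: 9.05
eef_pos: [0.6633, 0.1308, 0.1261]
eef_rot: [0.005, 0.635, 0.773, 0.004]
wrist_force: [-0.2, 0.3, -0.9]
opening: 0.997
```

```bash
python3 go.py b69 .12 0
python3 - <<'E'
from h import *
c=cam("side"); s=cv2.resize(c["image"][60:230,280:480],None,fx=4,fy=3.5,interpolation=cv2.INTER_CUBIC)
cv2.imwrite("pics/s6.png",s[:,:,::-1])
g,b=masks(c,"side")
for r in blobs(c,g,0.020):
    if .3<r[1][0]/1000<.7 and r[1][3]>40: print(*r)
E
```

```text
t9.05 [0.6633 0.1308 0.1261] op 0.997 F [-0.2  0.3 -0.9] -> [ 116.9 -218.9    2.9] [ 0.012  0.005 -0.25 ]
t9.05 [0.6633 0.1308 0.1261] op 0.997 F [-0.2  0.3 -0.9] -> [ 117.3 -220.4  122.9] [ 0.012  0.005 -0.25 ]
[286. 338.] [ 353.9 -308.8   54.7   67.7] [ 352.7 -309.1   53.9   63.2]
[321. 291.] [ 435.5 -203.7   59.6   50.2] [ 435.6 -203.7   50.    60. ]
[334. 245.] [478.9 -76.4  53.1  40.2] [478.6 -76.4  41.2  53.9]
[320. 204.] [454.4  62.   80.7  67. ] [453.9  61.2  63.   76.1]
[392. 181.] [658.3 128.3  79.2  61.7] [658.5 128.5  62.5  80.3]
[305. 168.] [425.2 193.9  84.9  67.4] [425.  194.2  68.9  86.2]
[259.  29.] [ 317.6 1008.3  387.   374.4] [286.7 986.8 360.  463.9]
```

View pics/s6.png

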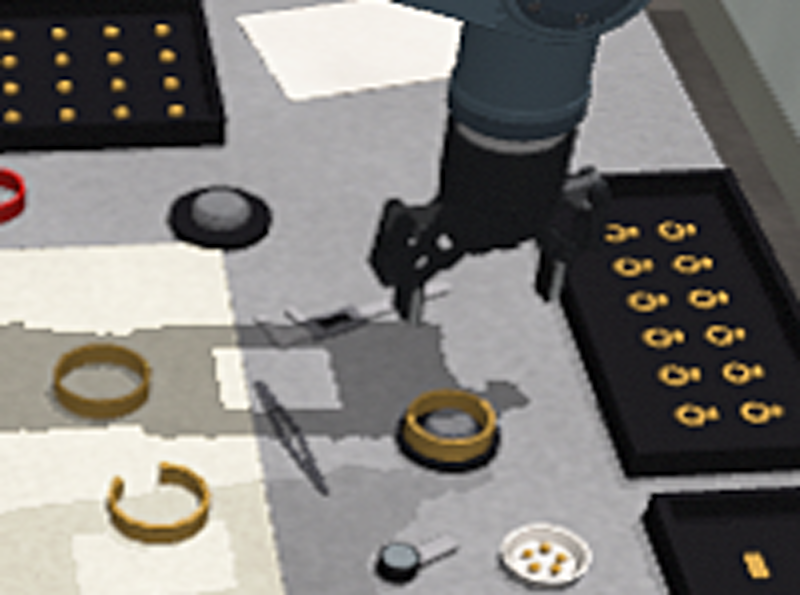

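Bangle 60 sits around its dome at crop (450,425), measured within about 2 mm of the stand's centre. Next is bangle 69.

Call:
{"method": "step_arm", "body": {
  "targets": "117 -219 3 0.012 0.005 -0.25; 117 -219 3 0.012 0.005 -0.25; 117 -219 3 0.012 0.005 -0.25; 117 -219 3 0.012 0.005 -0.25; 117 -219 33 0.012 0.005 -0.25; 117 -219 63 0.012 0.005 -0.25; 117 -219 68 0.012 0.005 -0.25; 117 -219 68 0.012 0.005 -0.25"
}}

```text
time_s: 10.1
eef_pos: [0.4221, 0.2027, 0.0506]
eef_rot: [-0.005, 0.534, 0.846, -0.003]
wrist_force: [0.9, -0.5, -0.0]
opening: 1.0
```

```bash
python3 go.py b69 0.001
```

```text
t10.10 [0.4221 0.2027 0.0506] op 1.000 F [ 0.9 -0.5 -0. ] -> [-1.7  4.1 49.5] [-0.011 -0.005  0.   ]
```

Call:
{"method": "step_arm", "body": {
  "targets": "-2 4 8 -0.011 -0.005 0; -2 4 8 -0.011 -0.005 0; -2 4 8 -0.011 -0.005 0; -2 4 8 -0.011 -0.005 0"
}}

```text
time_s: 10.6
eef_pos: [0.4269, 0.2028, 0.0428]
eef_rot: [0.001, 0.534, 0.846, 0.001]
wrist_force: [0.0, 0.3, -0.1]
opening: 1.002
```

```bash
python3 go.py b69 0.0
python3 - <<'E'
from h import *
c=cam("side"); s=cv2.resize(c["image"][90:230,240:400],None,fx=5,fy=4.2,interpolation=cv2.INTER_CUBIC)
cv2.imwrite("pics/s7.png",s[:,:,::-1])
E
```

```text
t10.60 [0.4269 0.2028 0.0428] op 1.002 F [ 0.   0.3 -0.1] -> [ 0.6 -0.8 42.8] [0.002 0.001 0.   ]
```

View pics/s7.png

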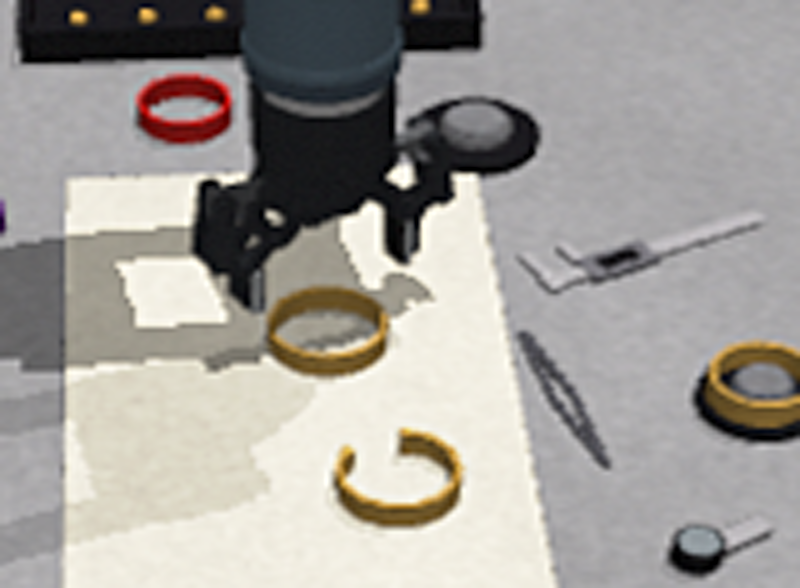

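The fingers are centred over bangle 69. Lowering.

Call:
{"method": "step_arm", "body": {
  "targets": "1 -1 10 0 0 0; 1 -1 20 0 0 0; 1 -1 30 0 0 0; 1 -1 38 0 0 0; 1 -1 42 0 0 0; 1 -1 42 0 0 0; 1 -1 42 0 0 0"
}}

```text
time_s: 11.52
eef_pos: [0.4257, 0.2033, 0.0008]
eef_rot: [0.001, 0.534, 0.846, 0.001]
wrist_force: [-0.4, 0.1, 0.3]
opening: 1.002
```

Call:
{"method": "step_arm", "body": {
  "targets": "0 0 0 0 0 0; 0 0 0 0 0 0; 0 0 0 0 0 0; 0 0 0 0 0 0; 0 0 0 0 0 0; 0 0 0 0 0 0",
  "grip": 0
}}

```text
time_s: 12.28
eef_pos: [0.4259, 0.2034, 0.0018]
eef_rot: [0.001, 0.534, 0.846, 0.001]
wrist_force: [-3.7, -1.1, 11.8]
opening: 0.785
```

Call:
{"method": "step_arm", "body": {
  "targets": "0 0 -10 0 0 0; 0 0 -30 0 0 0; 0 0 -60 0 0 0; 0 0 -90 0 0 0; 0 0 -110 0 0 0; 0 0 -110 0 0 0"
}}

```text
time_s: 13.02
eef_pos: [0.4267, 0.2036, 0.1124]
eef_rot: [0.002, 0.534, 0.846, 0.002]
wrist_force: [0.3, -0.5, -0.1]
opening: 0.783
```

```bash
python3 go.py s69 .11
python3 - <<'E'
from h import *
c=cam("side"); s=cv2.resize(c["image"][60:230,240:400],None,fx=4,fy=3.5,interpolation=cv2.INTER_CUBIC)
cv2.imwrite("pics/s8.png",s[:,:,::-1])
E
```

```text
t13.03 [0.4267 0.2036 0.1124] op 0.783 F [ 0.3 -0.5 -0.1] -> [140.8 184.4   3.3] [ 0.006  0.002 -0.211]
```

View pics/s8.png

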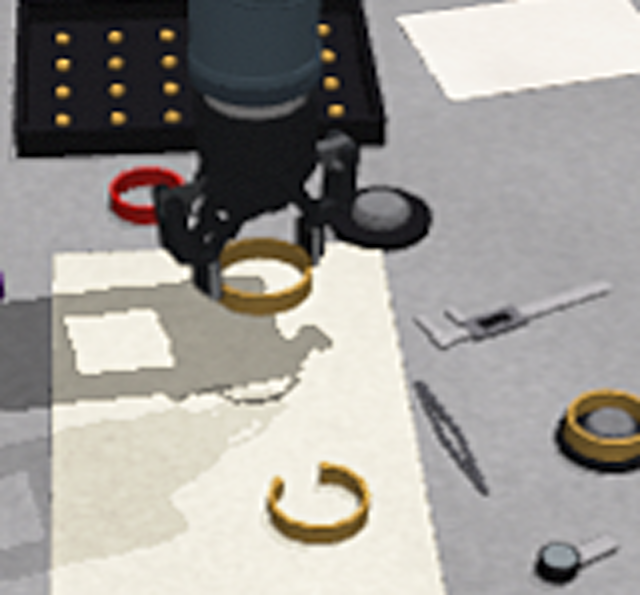

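Bangle 69 is held and level. Moving to stand 69.

Call:
{"method": "step_arm", "body": {
  "targets": "141 184 3 0.006 0.002 -0.211; 141 184 3 0.006 0.002 -0.211; 141 184 3 0.006 0.002 -0.211; 141 184 3 0.006 0.002 -0.211; 141 184 33 0.006 0.002 -0.211; 141 184 63 0.006 0.002 -0.211; 141 184 63 0.006 0.002 -0.211; 141 184 63 0.006 0.002 -0.211"
}}

```text
time_s: 14.08
eef_pos: [0.5308, 0.4097, 0.0478]
eef_rot: [-0.002, 0.442, 0.897, -0.002]
wrist_force: [0.3, 0.2, 0.1]
opening: 0.783
```

```bash
python3 go.py s69 .04
```

```text
t14.07 [0.5308 0.4097 0.0478] op 0.783 F [0.3 0.2 0.1] -> [-0.8  1.6  7.8] [-0.005 -0.002 -0.   ]
```

Call:
{"method": "step_arm", "body": {
  "targets": "-1 1 8 -0.005 -0.002 0; -1 1 8 -0.005 -0.002 0; -1 1 8 -0.005 -0.002 0; -1 1 8 -0.005 -0.002 0"
}}

```text
time_s: 14.58
eef_pos: [0.5323, 0.4096, 0.0402]
eef_rot: [0.0, 0.442, 0.897, 0.0]
wrist_force: [0.1, -0.1, -1.1]
opening: 0.787
```

```bash
python3 go.py s69 .010
python3 - <<'E'
from h import *
c=cam("side"); s=cv2.resize(c["image"][60:160,280:380],None,fx=6,fy=6,interpolation=cv2.INTER_CUBIC)
cv2.imwrite("pics/s9.png",s[:,:,::-1])
g,b=masks(c,"side")
for r in blobs(c,g,0.050):
    if 310<r[0][0]<360 and 80<r[0][1]<130: print(*r)
c=cam("top"); s=cv2.resize(c["image"][120:220,140:240],None,fx=6,fy=6,interpolation=cv2.INTER_CUBIC)
cv2.imwrite("pics/t9.png",s[:,:,::-1])
E
```

```text
t14.57 [0.5323 0.4096 0.0402] op 0.787 F [ 0.1 -0.1 -1.1] -> [ 0.2  0.3 30.2] [ 0.001  0.    -0.   ]
[337. 111.] [538.3 409.1  94.1  54.6] [536.  407.8  55.   96.3]
```

View pics/s9.png

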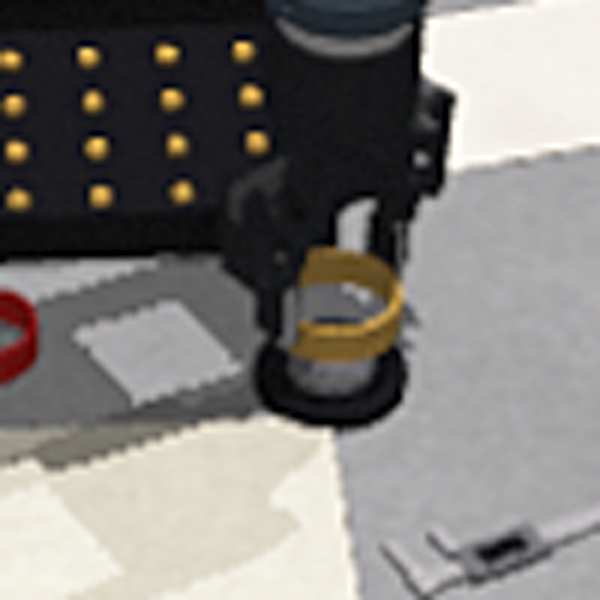

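View pics/t9.png

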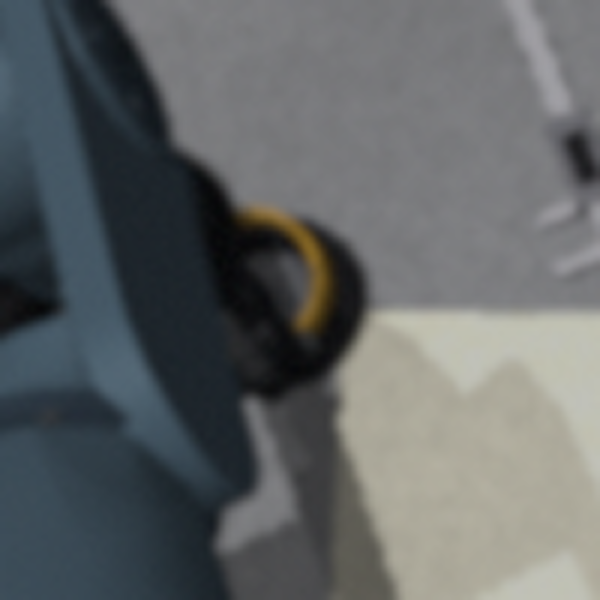

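The ring is above the dome and roughly concentric with the stand; its near side is partly hidden by a finger. Lowering.

Call:
{"method": "step_arm", "body": {
  "targets": "0 0 8 0 0 0; 0 0 16 0 0 0; 0 0 22 0 0 0; 0 0 26 0 0 0; 0 0 28 0 0 0; 0 0 30 0 0 0; 0 0 30 0 0 0; 0 0 30 0 0 0"
}}

```text
time_s: 15.68
eef_pos: [0.5324, 0.4096, 0.01]
eef_rot: [0.0, 0.442, 0.897, 0.0]
wrist_force: [-0.3, -0.2, 0.3]
opening: 0.784
```

Call:
{"method": "step_arm", "body": {
  "targets": "0 0 1 0 0 0; 0 0 1 0 0 0; 0 0 1.5 0 0 0; 0 0 1.5 0 0 0"
}}

```text
time_s: 16.18
eef_pos: [0.5324, 0.4097, 0.0099]
eef_rot: [0.001, 0.442, 0.897, 0.0]
wrist_force: [-4.0, -1.8, 9.3]
opening: 0.782
```

Contact at 9 N. Releasing and rising.

Call:
{"method": "step_arm", "body": {
  "targets": "0 0 0 0 0 0; 0 0 0 0 0 0; 0 0 0 0 0 0; 0 0 0 0 0 0; 0 0 0 0 0 0; 0 0 0 0 0 0",
  "grip": 100
}}

```text
time_s: 16.92
eef_pos: [0.5321, 0.4095, 0.0082]
eef_rot: [0.0, 0.442, 0.897, 0.0]
wrist_force: [-0.2, -1.0, -0.1]
opening: 0.997
```

Call:
{"method": "step_arm", "body": {
  "targets": "0 0 -10 0 0 0; 0 0 -30 0 0 0; 0 0 -70 0 0 0; 0 0 -110 0 0 0; 0 0 -110 0 0 0"
}}

```text
time_s: 17.55
eef_pos: [0.5353, 0.4113, 0.1251]
eef_rot: [0.003, 0.442, 0.897, 0.004]
wrist_force: [-0.4, 0.4, 0.2]
opening: 0.998
```

```bash
python3 go.py b42 .12 .05
python3 - <<'E'
from h import *
c=cam("side"); s=cv2.resize(c["image"][60:160,280:380],None,fx=6,fy=6,interpolation=cv2.INTER_CUBIC)
cv2.imwrite("pics/s10.png",s[:,:,::-1])
g,b=masks(c,"side")
for r in blobs(c,g,0.020):
    if .3<r[1][0]/1000<.7 and 100>r[1][3]>40: print(*r)
E
```

```text
t17.55 [0.5353 0.4113 0.1251] op 0.998 F [-0.4  0.4  0.2] -> [-347.8 -337.6    2.1] [ 0.011 -0.002  0.801]
t17.55 [0.5353 0.4113 0.1251] op 0.998 F [-0.4  0.4  0.2] -> [-347.6 -338.4   72.1] [ 0.011 -0.002  0.801]
[286. 338.] [ 353.9 -308.8   54.7   67.7] [ 352.7 -309.1   53.9   63.1]
[321. 291.] [ 435.3 -204.    60.5   49.9] [ 435.7 -203.7   50.1   60. ]
[334. 245.] [478.8 -76.8  52.3  40.2] [478.5 -76.6  41.2  53.4]
[320. 204.] [454.1  62.1  80.7  66.4] [453.9  61.2  63.1  75.9]
[392. 181.] [658.6 128.1  79.2  61.2] [658.3 128.4  62.2  79.9]
[335. 119.] [530.7 407.3  94.2  69.7] [531.2 407.6  72.   95.2]
```

View pics/s10.png

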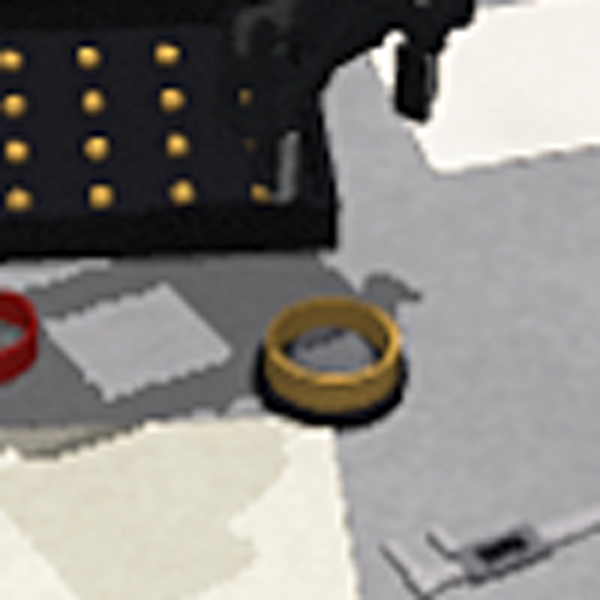

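Bangle 69 lies flat on its stand at crop (335,360), measured at (531,407.5) against a stand centre of about (531–533,410). Next is bangle 42.

Call:
{"method": "step_arm", "body": {
  "targets": "-348 -338 2 0.011 -0.002 0.801; -348 -338 2 0.011 -0.002 0.801; -348 -338 2 0.011 -0.002 0.801; -348 -338 2 0.011 -0.002 0.801; -348 -338 2 0.011 -0.002 0.801; -348 -338 2 0.011 -0.002 0.801; -348 -338 2 0.011 -0.002 0.801; -348 -338 2 0.011 -0.002 0.801"
}}

```text
time_s: 18.6
eef_pos: [0.4753, -0.0745, 0.1158]
eef_rot: [-0.002, 0.757, 0.654, -0.005]
wrist_force: [0.3, -0.3, -0.6]
opening: 0.998
```

```bash
python3 go.py b42 .045
```

```text
t18.60 [ 0.4753 -0.0745  0.1158] op 0.998 F [ 0.3 -0.3 -0.6] -> [ 5.4  4.7 70.7] [-0.009  0.006 -0.001]
```

Call:
{"method": "step_arm", "body": {
  "targets": "4 4 20 -0.009 0.004 0; 4 4 45 -0.009 0.004 0; 4 4 65 -0.009 0.004 0; 4 4 70 -0.009 0.004 0; 4 4 70 -0.009 0.004 0; 4 4 70 -0.009 0.004 0"
}}

```text
time_s: 19.35
eef_pos: [0.481, -0.0695, 0.0469]
eef_rot: [0.001, 0.756, 0.654, -0.0]
wrist_force: [-0.1, -0.7, 1.0]
opening: 1.003
```

```bash
python3 go.py b42 .003
python3 - <<'E'
from h import *
c=cam("side"); s=cv2.resize(c["image"][180:300,270:400],None,fx=5,fy=5,interpolation=cv2.INTER_CUBIC)
cv2.imwrite("pics/s11.png",s[:,:,::-1])
E
```

```text
t19.35 [ 0.481  -0.0695  0.0469] op 1.003 F [-0.1 -0.7  1. ] -> [-0.7 -0.9 43.9] [0.002 0.002 0.   ]
```

View pics/s11.png

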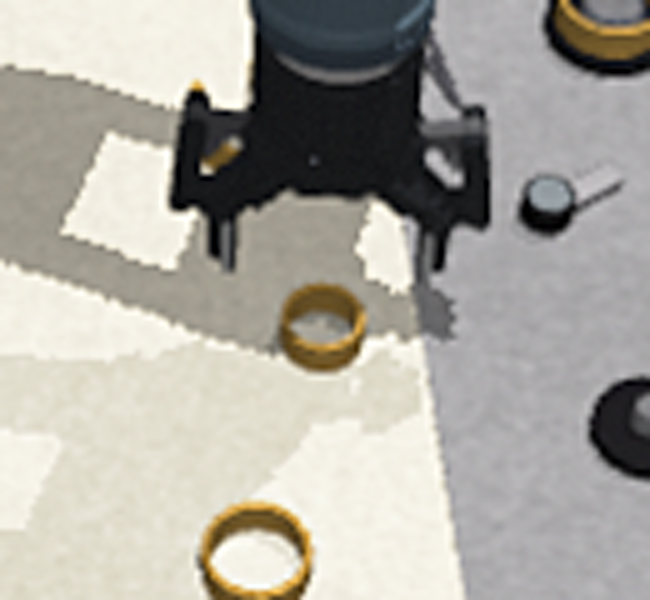

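The fingers are centred over bangle 42 at crop (322,325).

Call:
{"method": "step_arm", "body": {
  "targets": "-1 -1 10 0 0 0; -1 -1 20 0 0 0; -1 -1 30 0 0 0; -1 -1 39 0 0 0; -1 -1 43 0 0 0; -1 -1 43 0 0 0; -1 -1 43 0 0 0"
}}

```text
time_s: 20.27
eef_pos: [0.4795, -0.0704, 0.0033]
eef_rot: [0.001, 0.756, 0.654, -0.0]
wrist_force: [0.2, 0.2, 0.3]
opening: 1.002
```

Call:
{"method": "step_arm", "body": {
  "targets": "0 0 0 0 0 0; 0 0 0 0 0 0; 0 0 0 0 0 0; 0 0 0 0 0 0; 0 0 0 0 0 0; 0 0 0 0 0 0; 0 0 0 0 0 0; 0 0 0 0 0 0",
  "grip": 0
}}

```text
time_s: 21.28
eef_pos: [0.4795, -0.0704, 0.0038]
eef_rot: [0.001, 0.756, 0.654, -0.0]
wrist_force: [-2.3, 1.2, 7.0]
opening: 0.475
```

Call:
{"method": "step_arm", "body": {
  "targets": "0 0 -10 0 0 0; 0 0 -30 0 0 0; 0 0 -60 0 0 0; 0 0 -90 0 0 0; 0 0 -110 0 0 0; 0 0 -110 0 0 0"
}}

```text
time_s: 22.02
eef_pos: [0.4806, -0.0706, 0.115]
eef_rot: [0.003, 0.756, 0.654, 0.001]
wrist_force: [0.8, -0.7, -0.7]
opening: 0.47
```

```bash
python3 go.py s42 .11
python3 - <<'E'
from h import *
c=cam("side"); s=cv2.resize(c["image"][160:300,270:430],None,fx=4,fy=4,interpolation=cv2.INTER_CUBIC)
cv2.imwrite("pics/s12.png",s[:,:,::-1])
E
```

```text
t22.02 [ 0.4806 -0.0706  0.115 ] op 0.470 F [ 0.8 -0.7 -0.7] -> [-42.7 156.2   5.9] [0.005 0.003 0.067]
```

View pics/s12.png

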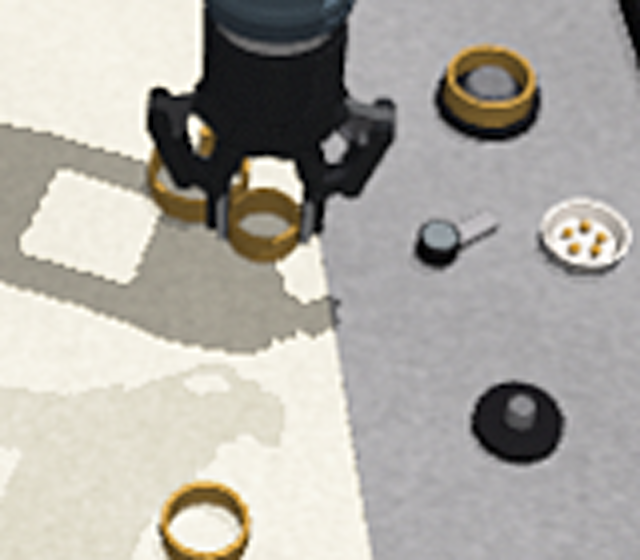

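Bangle 42 is held. Moving to stand 42.

Call:
{"method": "step_arm", "body": {
  "targets": "-43 156 0 0.005 0.003 0.067; -43 156 0 0.005 0.003 0.067; -43 156 0 0.005 0.003 0.067; -43 156 0 0.005 0.003 0.067; -43 156 30 0.005 0.003 0.067; -43 156 60 0.005 0.003 0.067; -43 156 65 0.005 0.003 0.067; -43 156 65 0.005 0.003 0.067"
}}

```text
time_s: 23.08
eef_pos: [0.6267, -0.1349, 0.048]
eef_rot: [-0.003, 0.778, 0.628, -0.001]
wrist_force: [0.4, 0.5, -0.5]
opening: 0.474
```

```bash
python3 go.py s42 .042
```

```text
t23.07 [ 0.6267 -0.1349  0.048 ] op 0.474 F [ 0.4  0.5 -0.5] -> [-0.   2.4  6. ] [-0.006 -0.001  0.   ]
```

Call:
{"method": "step_arm", "body": {
  "targets": "0 1.5 6 -0.006 0 0; 0 1.5 6 -0.006 0 0; 0 1.5 6 -0.006 0 0; 0 1.5 6 -0.006 0 0"
}}

```text
time_s: 23.58
eef_pos: [0.6291, -0.1357, 0.0426]
eef_rot: [0.001, 0.778, 0.628, 0.001]
wrist_force: [0.2, -1.1, -1.1]
opening: 0.475
```

```bash
python3 go.py s42 .0120
python3 - <<'E'
from h import *
c=cam("side"); s=cv2.resize(c["image"][210:310,350:450],None,fx=6,fy=6,interpolation=cv2.INTER_CUBIC)
cv2.imwrite("pics/s13.png",s[:,:,::-1])
g,b=masks(c,"side")
for r in blobs(c,g,0.050):
    if 380<r[0][0]<420 and 230<r[0][1]<280: print(*r)
E
```

```text
t23.57 [ 0.6291 -0.1357  0.0426] op 0.475 F [ 0.2 -1.1 -1.1] -> [ 0.2 -0.2 30.6] [ 0.002 -0.001 -0.   ]
[401. 254.] [ 628.5 -135.9   56.    41.2] [ 627.9 -135.9   42.3   56.6]
```

View pics/s13.png

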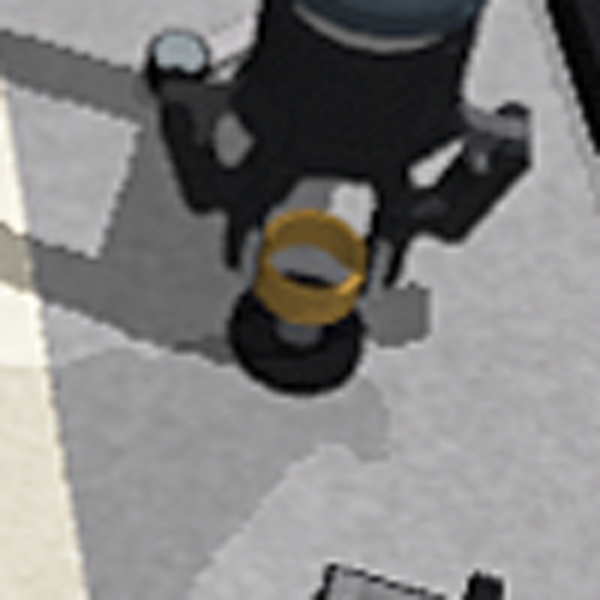

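Ring at (628.5,-136) against stand (628.5–629.5,-135.5): aligned. Lowering.

Call:
{"method": "step_arm", "body": {
  "targets": "0 0 8 0 0 0; 0 0 16 0 0 0; 0 0 22 0 0 0; 0 0 26 0 0 0; 0 0 28 0 0 0; 0 0 30 0 0 0; 0 0 30 0 0 0; 0 0 30 0 0 0"
}}

```text
time_s: 24.62
eef_pos: [0.629, -0.1356, 0.0124]
eef_rot: [0.0, 0.778, 0.628, 0.001]
wrist_force: [-0.2, 0.5, -0.8]
opening: 0.472
```

Call:
{"method": "step_arm", "body": {
  "targets": "0 0 0.5 0 0 0; 0 0 1 0 0 0; 0 0 1.5 0 0 0; 0 0 1.5 0 0 0"
}}

```text
time_s: 25.12
eef_pos: [0.6291, -0.1356, 0.0119]
eef_rot: [0.0, 0.778, 0.628, 0.001]
wrist_force: [-3.6, 0.5, 7.1]
opening: 0.472
```

Call:
{"method": "step_arm", "body": {
  "targets": "0 0 0 0 0 0; 0 0 0 0 0 0; 0 0 0 0 0 0; 0 0 0 0 0 0; 0 0 0 0 0 0; 0 0 0 0 0 0; 0 0 0 0 0 0; 0 0 0 0 0 0",
  "grip": 100
}}

```text
time_s: 26.12
eef_pos: [0.6289, -0.1356, 0.0107]
eef_rot: [0.0, 0.778, 0.628, 0.001]
wrist_force: [-0.5, 0.3, 0.8]
opening: 0.998
```

Call:
{"method": "step_arm", "body": {
  "targets": "0 0 -10 0 0 0; 0 0 -30 0 0 0; 0 0 -70 0 0 0; 0 0 -110 0 0 0; 0 0 -110 0 0 0"
}}

```text
time_s: 26.75
eef_pos: [0.632, -0.1369, 0.1272]
eef_rot: [0.005, 0.778, 0.628, 0.003]
wrist_force: [0.2, 0.4, -0.1]
opening: 1.0
```

```bash
python3 go.py b51 .11
python3 - <<'E'
from h import *
c=cam("side"); s=cv2.resize(c["image"][210:310,350:450],None,fx=6,fy=6,interpolation=cv2.INTER_CUBIC)
cv2.imwrite("pics/s14.png",s[:,:,::-1])
g,b=masks(c,"side")
for r in blobs(c,g,0.020):
    if .3<r[1][0]/1000<.7 and 100>r[1][3]>40: print(*r)
E
```

```text
t26.75 [ 0.632  -0.1369  0.1272] op 1.000 F [ 0.2  0.4 -0.1] -> [-101.3 -178.4   15.2] [ 0.012 -0.001  0.215]
[286. 338.] [ 353.8 -308.8   54.7   67.7] [ 352.7 -309.1   53.8   63.2]
[321. 291.] [ 435.5 -203.8   60.1   50.3] [ 435.7 -203.5   50.3   60.2]
[399. 262.] [ 627.6 -136.6   56.4   43.1] [ 627.4 -136.4   43.7   56.4]
[320. 204.] [454.1  61.6  81.5  66.3] [453.9  60.6  63.1  77. ]
[391. 181.] [653.7 129.4  79.5  51.8] [655.5 129.   51.5  79.6]
[334. 119.] [524.3 402.1  70.   86.2] [528.1 402.4  63.2  86.4]
```

View pics/s14.png

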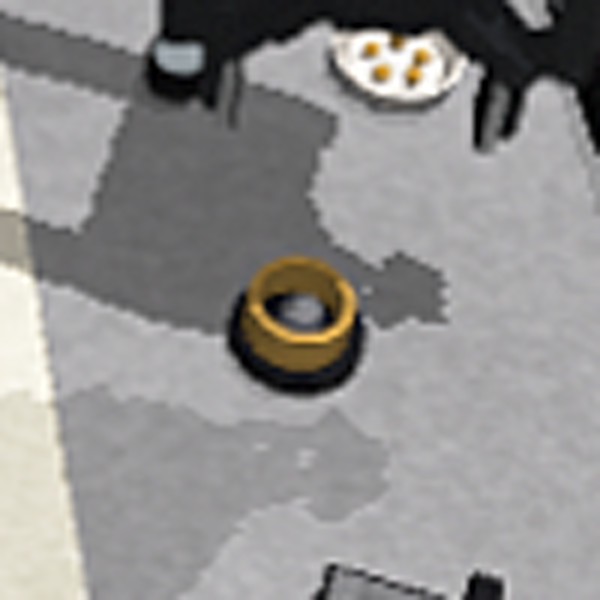

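Bangle 42 is seated around its dome at crop (300,315). The arm currently hides parts of 60 and 69. The last one is bangle 51.

Call:
{"method": "step_arm", "body": {
  "targets": "-101 -178 15 0.012 0 0.215; -101 -178 15 0.012 0 0.215; -101 -178 15 0.012 0 0.215; -101 -178 15 0.012 0 0.215; -101 -178 45 0.012 0 0.215; -101 -178 75 0.012 0 0.215; -101 -178 80 0.012 0 0.215; -101 -178 80 0.012 0 0.215"
}}

```text
time_s: 27.8
eef_pos: [0.4339, -0.1968, 0.0405]
eef_rot: [-0.005, 0.841, 0.541, -0.003]
wrist_force: [0.9, -1.0, 0.6]
opening: 0.996
```

```bash
python3 go.py b51 .042
```

```text
t27.80 [ 0.4339 -0.1968  0.0405] op 0.996 F [ 0.9 -1.   0.6] -> [-0.5  3.1 -1.6] [-0.011 -0.     0.   ]
```

Call:
{"method": "step_arm", "body": {
  "targets": "0 2 0 -0.011 0 0; 0 2 0 -0.011 0 0; 0 2 0 -0.011 0 0; 0 2 0 -0.011 0 0"
}}

```text
time_s: 28.3
eef_pos: [0.4355, -0.1978, 0.0406]
eef_rot: [0.0, 0.841, 0.541, 0.0]
wrist_force: [-0.6, -0.2, 0.5]
opening: 0.998
```

```bash
python3 go.py b51 .0025
python3 - <<'E'
from h import *
c=cam("side"); s=cv2.resize(c["image"][220:350,260:390],None,fx=4.5,fy=4.5,interpolation=cv2.INTER_CUBIC)
cv2.imwrite("pics/s15.png",s[:,:,::-1])
E
```

```text
t28.30 [ 0.4355 -0.1978  0.0406] op 0.998 F [-0.6 -0.2  0.5] -> [-0.2  1.2 38.1] [ 0.001 -0.    -0.   ]
```

View pics/s15.png

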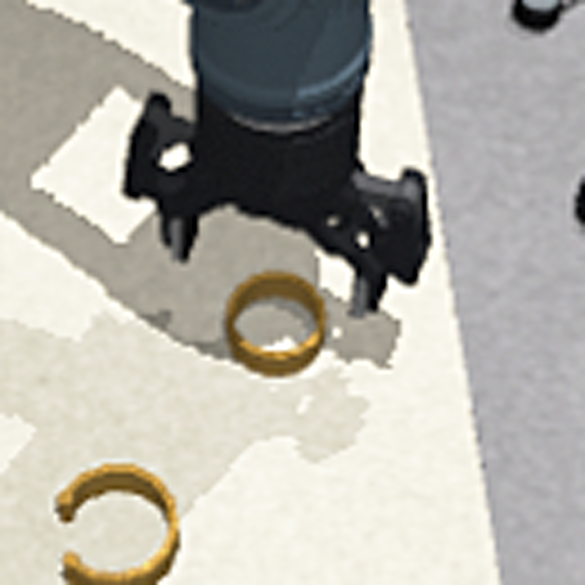

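The jaws straddle bangle 51 at crop (277,322), well clear of the cuff.

Call:
{"method": "step_arm", "body": {
  "targets": "0 1 10 0 0 0; 0 1 20 0 0 0; 0 1 29 0 0 0; 0 1 35 0 0 0; 0 1 38 0 0 0; 0 1 38 0 0 0; 0 1 38 0 0 0"
}}

```text
time_s: 29.22
eef_pos: [0.4366, -0.1983, 0.0026]
eef_rot: [0.0, 0.841, 0.541, 0.0]
wrist_force: [-0.2, -0.4, 0.4]
opening: 1.004
```

Call:
{"method": "step_arm", "body": {
  "targets": "0 0 0 0 0 0; 0 0 0 0 0 0; 0 0 0 0 0 0; 0 0 0 0 0 0; 0 0 0 0 0 0; 0 0 0 0 0 0; 0 0 0 0 0 0; 0 0 0 0 0 0",
  "grip": 0
}}

```text
time_s: 30.22
eef_pos: [0.4366, -0.1983, 0.0031]
eef_rot: [0.0, 0.841, 0.541, 0.0]
wrist_force: [-2.1, 1.4, 8.4]
opening: 0.574
```

Call:
{"method": "step_arm", "body": {
  "targets": "0 0 -10 0 0 0; 0 0 -30 0 0 0; 0 0 -60 0 0 0; 0 0 -90 0 0 0; 0 0 -110 0 0 0; 0 0 -110 0 0 0"
}}

```text
time_s: 30.98
eef_pos: [0.4374, -0.199, 0.1142]
eef_rot: [0.002, 0.841, 0.541, 0.001]
wrist_force: [0.1, -0.3, -0.4]
opening: 0.572
```

```bash
python3 go.py s51 .11
python3 - <<'E'
from h import *
c=cam("side"); s=cv2.resize(c["image"][200:400,250:450],None,fx=3,fy=3,interpolation=cv2.INTER_CUBIC)
cv2.imwrite("pics/s16.png",s[:,:,::-1])
E
```

```text
t30.98 [ 0.4374 -0.199   0.1142] op 0.572 F [ 0.1 -0.3 -0.4] -> [-121.9  181.3    5.2] [0.005 0.    0.182]
```

View pics/s16.png

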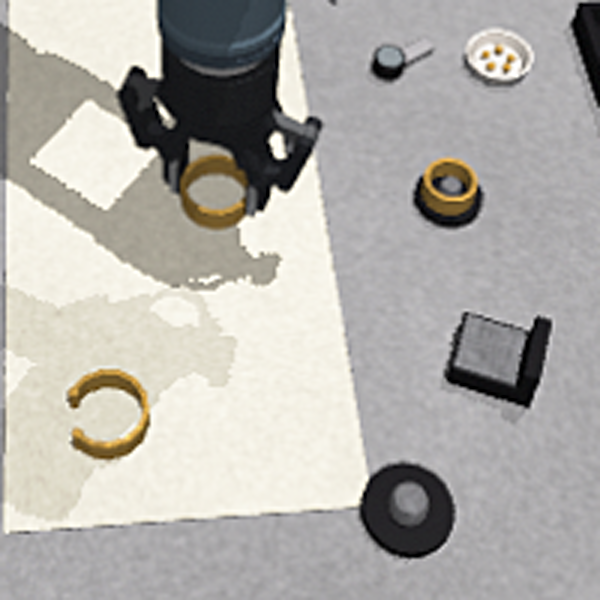

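Bangle 51 is held. Moving to stand 51 at crop (408,508).

Call:
{"method": "step_arm", "body": {
  "targets": "-122 181 0 0.005 0 0.182; -122 181 0 0.005 0 0.182; -122 181 0 0.005 0 0.182; -122 181 0 0.005 0 0.182; -122 181 30 0.005 0 0.182; -122 181 60 0.005 0 0.182; -122 181 65 0.005 0 0.182; -122 181 65 0.005 0 0.182"
}}

```text
time_s: 32.02
eef_pos: [0.5502, -0.3837, 0.0467]
eef_rot: [-0.003, 0.887, 0.463, -0.001]
wrist_force: [-0.4, 0.6, 0.4]
opening: 0.571
```

```bash
python3 go.py s51 .042
```

```text
t32.02 [ 0.5502 -0.3837  0.0467] op 0.571 F [-0.4  0.6  0.4] -> [0.  2.3 4.7] [-0.006 -0.     0.   ]
```

Call:
{"method": "step_arm", "body": {
  "targets": "0 1.5 5 -0.006 0 0; 0 1.5 5 -0.006 0 0; 0 1.5 5 -0.006 0 0; 0 1.5 5 -0.006 0 0"
}}

```text
time_s: 32.52
eef_pos: [0.5519, -0.3851, 0.0428]
eef_rot: [0.001, 0.887, 0.463, 0.0]
wrist_force: [0.9, 0.2, 1.0]
opening: 0.571
```

```bash
python3 go.py s51 .0115
python3 - <<'E'
from h import *
c=cam("side"); s=cv2.resize(c["image"][300:400,330:450],None,fx=5,fy=5,interpolation=cv2.INTER_CUBIC)
cv2.imwrite("pics/s17.png",s[:,:,::-1])
g,b=masks(c,"side")
for r in blobs(c,g,0.050):
    if 350<r[0][0]<420 and 330<r[0][1]<390: print(*r)
c=cam("top");g,b=masks(c,"top")
for r in blobs(c,g,0.050):
    if 440<r[0][0]<500 and 130<r[0][1]<200: print(*r)
E
```

```text
t32.52 [ 0.5519 -0.3851  0.0428] op 0.571 F [0.9 0.2 1. ] -> [ 0.1 -0.  31.3] [0.002 0.    0.   ]
[386. 360.] [ 548.7 -386.3   54.5   50.7] [ 548.7 -385.9   45.7   53.8]
```

View pics/s17.png

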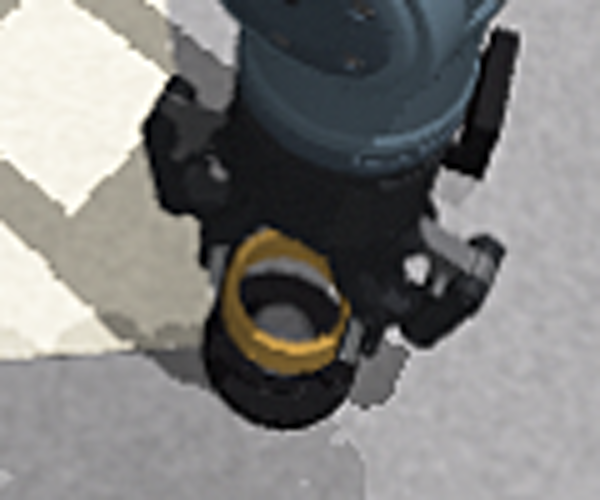

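Aligned: ring at about (549–552,-386), partly hidden, against stand (552,-385). Lowering.

Call:
{"method": "step_arm", "body": {
  "targets": "0 0 8 0 0 0; 0 0 16 0 0 0; 0 0 22 0 0 0; 0 0 26 0 0 0; 0 0 29 0 0 0; 0 0 31 0 0 0; 0 0 31 0 0 0; 0 0 31 0 0 0"
}}

```text
time_s: 33.62
eef_pos: [0.5519, -0.3851, 0.0116]
eef_rot: [0.001, 0.887, 0.463, 0.0]
wrist_force: [-0.1, -0.2, 0.4]
opening: 0.571
```

Call:
{"method": "step_arm", "body": {
  "targets": "0 0 0.5 0 0 0; 0 0 1 0 0 0; 0 0 1.5 0 0 0; 0 0 1.5 0 0 0"
}}

```text
time_s: 34.12
eef_pos: [0.5519, -0.3851, 0.0112]
eef_rot: [0.001, 0.887, 0.463, 0.0]
wrist_force: [-3.7, 3.9, 9.8]
opening: 0.568
```

Call:
{"method": "step_arm", "body": {
  "targets": "0 0 0 0 0 0; 0 0 0 0 0 0; 0 0 0 0 0 0; 0 0 0 0 0 0; 0 0 0 0 0 0; 0 0 0 0 0 0; 0 0 0 0 0 0; 0 0 0 0 0 0",
  "grip": 100
}}

```text
time_s: 35.12
eef_pos: [0.5517, -0.385, 0.0099]
eef_rot: [0.001, 0.887, 0.463, 0.0]
wrist_force: [-0.5, -0.4, -0.1]
opening: 1.001
```

Call:
{"method": "step_arm", "body": {
  "targets": "0 0 -10 0 0 0; 0 0 -30 0 0 0; 0 0 -70 0 0 0; 0 0 -130 0 0 0; 0 0 -190 0 0 0; 0 0 -200 0 0 0; 0 0 -200 0 0 0"
}}

```text
time_s: 36.0
eef_pos: [0.5521, -0.3852, 0.2123]
eef_rot: [0.002, 0.887, 0.463, 0.001]
wrist_force: [-0.7, 0.5, -1.2]
opening: 0.999
```

Call:
{"method": "step_arm", "body": {
  "targets": "0 -60 0 0 0 0; 0 -120 0 0 0 0; 0 -180 0 0 0 0; 0 -240 0 0 0 0; 0 -240 0 0 0 0; 0 -240 0 0 0 0"
}}

```text
time_s: 36.75
eef_pos: [0.3546, -0.2475, 0.209]
eef_rot: [0.001, 0.887, 0.462, 0.0]
wrist_force: [1.0, -0.7, -0.6]
opening: 0.999
```

Run:
```python
from h import *
from bench import ctrl
np.set_printoptions(suppress=True)
o=ctrl.get_obs();print(o["time_s"],o["eef_pos"],o["opening"])
for n in("top","side"):
    c=cam(n); cv2.imwrite(f"pics/{n}20.png",c["image"][:,:,::-1]); g,b=masks(c,n); print(n)
    for r in blobs(c,g,0.020):
        if .3<r[1][0]/1000<.7 and 100>r[1][3]>40: print(*r)
    print(" cuffs at z=.012")
    for r in blobs(c,g,0.012):
        if .3<r[1][0]/1000<.5 and 100>r[1][3]>40: print(*r)
```

```text
36.75 [ 0.35461636 -0.24748122  0.20903449] 0.9993766917971455
top
[308. 198.] [456.8  67.   66.9  60.9] [455.6  69.1  62.4  63. ]
[470. 166.] [ 551.6 -384.6   55.4   54.3] [ 551.6 -384.7   54.7   54.9]
[185. 169.] [533.3 410.1  72.7  73.9] [533.7 410.1  72.7  74. ]
[381. 137.] [ 629.2 -134.9   45.7   46.3] [ 629.2 -135.2   46.    46. ]
[286. 125.] [660.8 130.4  63.2  64.6] [660.6 130.3  63.8  64.9]
 cuffs at z=.012
[308. 198.] [457.6  67.4  67.3  61.3] [456.4  69.5  62.8  63.4]
side
[386. 367.] [ 550.8 -385.5   59.2   52.4] [ 550.6 -385.4   52.1   59.4]
[286. 338.] [ 353.9 -308.8   54.7   67.7] [ 352.7 -309.1   53.9   63.1]
[399. 262.] [ 627.4 -136.6   56.2   43.2] [ 627.3 -136.5   43.3   56.4]
[320. 204.] [454.1  62.1  80.7  66.4] [453.9  61.2  63.1  76. ]
[392. 181.] [658.6 128.1  79.2  61.2] [658.3 128.3  62.2  80. ]
[335. 119.] [531.1 407.1  94.   69.7] [531.3 407.5  71.1  95.3]
 cuffs at z=.012
[286. 338.] [ 353.7 -304.7   55.2   68.3] [ 352.6 -305.1   54.3   63.7]
[320. 204.] [454.8  69.2  81.3  66.9] [454.6  68.3  63.6  76.6]
```

View pics/top20.png

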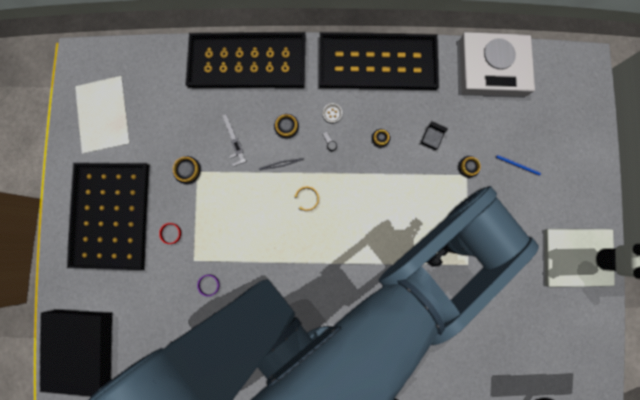

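View pics/side20.png

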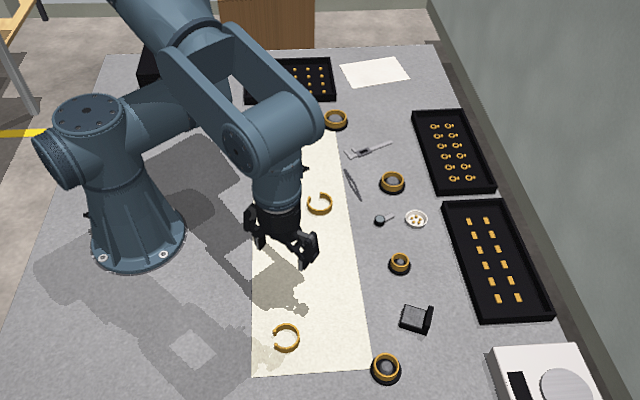

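All four bangles sit flat around their domes, at side-view pixels (336,119), (392,182), (400,263) and (386,367). Both cuffs are where they began, and the gripper is clear of everything. Handing in.

```bash
python3 -c "
from bench import ticket
print(ticket.hand_in())"
```

```text
the job is handed in; nothing more can be done
None
```

All four closed bangles are on the stands of their own size, each lowered until light contact (3–10 N) before release. The job was handed in at about 37 s of the 102 s allowed; the hand-in reports no verdict.

- **Bangles:** in the last pictures every bangle lies flat around its dome. Measured centres are within about 1 mm of the stands in the top view and 1–3 mm in the side view (limit 10 mm).
- **Height:** I did not measure it directly. Contact came where the underside would be about 10 mm up.
- **Cuffs:** both read the same positions as at the start in the side view. The arm hid `cuff_b` in the final top view, so that one rests on the side view alone.
- **Robot:** the gripper was open and about 0.2 m up, touching nothing, at hand-in.
- **Disagreements:** the two cameras differ by 1–3 mm on the ring centres. Partly hidden rings gave skewed readings midway, which cleared up once the arm moved away.

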